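# Seal the dry box lid corner by corner

## Task

The lid of the dry box with the blue lid is still standing proud on its orange gasket. Press it down from above at one corner after another, one corner at a time and in any order, until every corner is fully home and the lid sits flat and sealed, then let go of it. Do not press or bump the box with the white lid.

Things in the scene. Friction and masses are not known exactly. Their poses are not given: they have to be found in the camera images.
- blue_box: The dry box to be closed: a rigid grey box, fixed to the bench, 140 (x) x 180 (y) x 90 mm high to its rim, walls 12 mm thick. Origin: centre of its underside, on the bench; z up, x and y along its sides. Its push-in orange gasket stands on the rim, in four corner segments.
- blue_lid: Loose rigid blue lid on blue_box's gasket: plate 148 x 188 x 8 mm, 0.25 kg, a rim below it reaching 22 mm into the box (3 mm play). Origin: centre of the plate's underside, axes as the box's; 92.5 mm up when sealed, up to 10 mm more before. Four white thumb discs to press (28 mm across, 3 mm high, tops 103.5 mm up when sealed), a flat dial amid. Rocks a few degrees until all corners are home.
- white_box: A bystander: an identical dry box fixed to the bench whose white lid with grey discs is already sealed, 148 x 188 mm over the lid, 105 mm high in all. Origin: centre of its underside. To be left alone.
- seal_1 (a joint): How far the gasket segment under the -x +y (robot side, left) corner of blue_lid has been squeezed down, in m (corner directions in blue_box's frame): 0 standing fully proud (up to 0.003 at the start), 0.010 fully home at a hard stop. About 6 to 8 N on the lid's thumb disc at (-50, +70) mm moves it, and it stays where it is left.
- seal_2 (a joint): How far the gasket segment under the +x +y (far side, left) corner of blue_lid has been squeezed down, in m (corner directions in blue_box's frame): 0 standing fully proud (up to 0.003 at the start), 0.010 fully home at a hard stop. About 6 to 8 N on the lid's thumb disc at (+50, +70) mm moves it, and it stays where it is left.
- seal_3 (a joint): How far the gasket segment under the +x -y (far side, right) corner of blue_lid has been squeezed down, in m (corner directions in blue_box's frame): 0 standing fully proud (up to 0.003 at the start), 0.010 fully home at a hard stop. About 6 to 8 N on the lid's thumb disc at (+50, -70) mm moves it, and it stays where it is left.
- seal_4 (a joint): How far the gasket segment under the -x -y (robot side, right) corner of blue_lid has been squeezed down, in m (corner directions in blue_box's frame): 0 standing fully proud (up to 0.003 at the start), 0.010 fully home at a hard stop. About 6 to 8 N on the lid's thumb disc at (-50, -70) mm moves it, and it stays where it is left.
There are look-alikes about, which are no part of the job. Leave any pink look-alike of the blue_lid alone.

How it is judged:
On the way, in this order (a step that is already met when the one before it is completed fails the run):
1. a first corner of the blue lid is pressed home, alone (its gasket segment squeezed by more than 7 of 10 mm) (value of joint any of seal_1, seal_2, seal_3, seal_4 above 0.007 m), for 0.2 s.
2. a second corner is pressed home ((value of joint each of seal_1, seal_2 above 0.007 m or value of joint each of seal_1, seal_3 above 0.007 m or value of joint each of seal_1, seal_4 above 0.007 m or value of joint each of seal_2, seal_3 above 0.007 m or value of joint each of seal_2, seal_4 above 0.007 m or value of joint each of seal_3, seal_4 above 0.007 m)), for 0.2 s.
3. a third corner is pressed home ((value of joint each of seal_1, seal_2, seal_3 above 0.007 m or value of joint each of seal_1, seal_2, seal_4 above 0.007 m or value of joint each of seal_1, seal_3, seal_4 above 0.007 m or value of joint each of seal_2, seal_3, seal_4 above 0.007 m)), for 0.2 s.
4. the fourth corner is pressed home (value of joint each of seal_1, seal_2, seal_3, seal_4 above 0.007 m), for 0.2 s.
At the end, for the whole second after the job is handed in: All four gasket segments of blue_box are squeezed by more than 7 mm of their 10 mm, and the blue lid lies at rest on the box, level within 0.03 rad (1.7 degrees), its origin less than 96.5 mm above the box's underside (value of joint each of seal_1, seal_2, seal_3, seal_4 above 0.007 m and angle between blue_lid's own z axis and vertical below 0.03 rad and z of blue_lid in the frame of blue_box below 0.0965 m and linear speed of blue_lid below 0.02 m/s); the robot touches nothing.
It fails at once if the robot presses or bumps the white-lidded box (more than 3 N) (contact force between any of the fingers, the arm and white_box above 3 N).
It also fails if it takes over 48 s, if anything falls off the work surface, if the arm or the gripper's body presses on something with over 40 N, if the wrist force passes 120 N, or if a joint passes its speed limit or range.

## Robot

A 7-joint arm with a two-finger parallel gripper is mounted at the origin on the work surface. World frame = base frame: x ahead of the robot, y to its left, z up, the work surface at z = 0. Lengths are in m, angles in rad, forces in N, time in s.
With the tool pointing down it reaches from about 0.425 to 0.825 m from the base axis. Payload 3.6 kg.
Tool frame: the origin (TCP) lies at the very end of the fingers, on their centre line; the grasp point (between the pads) lies 19 mm behind it; z points along the fingers, y is the line along which they close (so a half turn about z gives the same grasp; the last joint's range is limited). The gripper opens to 93 mm and grips with 3 to 60 N. Pads are 15 mm wide; open, the fingers measure 128 mm over their backs; the gripper's body (75 mm by 188 mm) begins 65 mm behind the grasp point.
Start: joints at [-1.359, 0.615, -0.013, 1.423, 0.008, 1.103, -0.04], TCP at [0.153, 0.632, 0.219] pointing down, gripper open.
Joint ranges: [-3.12, 3.12], [-0.3, 2.06], [-1.34, 1.32], [0.26, 2.42], [-1.36, 4.5], [0.01, 1.98], [-2.84, 2.84]. Speed limits (rad/s): [2.79, 2.79, 3.14, 3.14, 3.14, 3.14, 3.14].

## Interface

Orientations are given as a unit quaternion [w, x, y, z].
In Python, from workcell import bot gives the robot as it stands. Calls block until the motion is done:
- bot.movep(position, orientation): joint-space move of the TCP to a pose.
- bot.line_to(position, rotation=None, velocity=0.15, contact_N=None): straight line of the TCP; rotation=None keeps the orientation; velocity is the mean speed in m/s. With contact_N (N) it stops when the force on the tool has changed by that much, and returns True; else False.
- bot.movej(angles): joint-space move.
- bot.release() and bot.grasp(grip_force=None): open the fingers fully, or close them until they stop; grip_force is the grip in N (None keeps the last).
- bot.sleep(seconds).
- bot.inverse_kinematics(position, orientation): joint angles nearest the present ones, or None.
- bot.observe(): the state.
- bot.camera(name): name is "scene" or "top"; returns the picture (384x512x3 uint8, red, green, blue); there is no depth.
- bot.calibration(name): a dict with "fx", "fy", "cx", "cy" (pixels), "eye" and "rotation" of the camera in the world. Camera axes: x right, y down, z forward; pixel columns grow to the right and rows downward; lengths in m; the calibration is good to about 2 mm. A picture is of the moment at which its call begins. calibration takes no time and is no camera call.
A pose or a line that the arm cannot do raises bot.Unreachable and nothing moves.
- bot.sign_off(): hands the job in; it is judged then, once.
Trained networks look in the newest picture that a camera, given by its name, has taken for a name from the list of things; names that differ only in an ending like _2 or _b are one class to them, and where a whole thing is asked for, a point or a joint stands for the part that bears it (a point fixed in the world has none). Each returns a list of dicts, best first, with "p" (0 to 1); they miss things now and then, are a little off and sometimes report something else, mostly with a low value. They report only what shows in the picture. A call takes as long as a camera call. They do not tell look-alikes from the thing itself.
- bot.search_frame(camera, thing): "point" ([x, y, z] in m, in the coordinates of the camera as it stood for that picture, good to about 4 mm: the middle of the surface that is visible of it).
- bot.cut_out(camera, thing): "mask" (384x512 bool, what is visible of it).
The state is a dict: "time": time; "q": joint angles; "qd": joint speeds; "tau": joint torques, N m; "tool_pos": TCP position; "orientation": TCP orientation; "wrist_force": force on the tool from outside, world axes, zero at the start; "moment": the same for the moment, N m; "opening": finger opening in m; "finger_force": force on a finger pad.
Only numpy, scipy, OpenCV 4.12 (cv2) and the standard library are available. Lean on these libraries where they do the work, as an engineer would, in place of code of your own. Each camera call takes 0.05 s, during which the arm holds its last target. There are 200 camera calls.

## Working session

There is one attempt and no reset: what is moved stays moved. The work goes in short steps, each a Python script; the robot and the scene stay as the last script left them, time stands still between calls to the robot, and variables do not carry over. Pictures are saved under pics/ and viewed, at most 10 in all, crops included, and the job is handed in when it is done.

```bash
mkdir -p pics; python3 - <<'E'
from workcell import bot
import cv2, numpy as np
for c in ("scene","top"):
    im=bot.camera(c); cv2.imwrite(f"pics/{c}0.png",im[...,::-1])
    k=bot.calibration(c); R=np.array(k["rotation"]); print(c,k)
    for t in ("blue_lid","blue_box","white_box"):
        for d in bot.search_frame(c,t):
            p=np.array(d["point"]); uv=(k["fx"]*p[0]/p[2]+k["cx"],k["fy"]*p[1]/p[2]+k["cy"])
            print(c,t,round(d["p"],2),np.round(uv),np.round(R@p+k["eye"],3))
s=bot.observe(); print(s["time"],s["tool_pos"],s["orientation"])
a=cv2.imread("pics/scene0.png");b=cv2.imread("pics/top0.png")
E
```

```text
scene {'fx': 471.2616880708191, 'fy': 471.2616880708191, 'cx': 253.52857269850202, 'cy': 197.38144759398796, 'eye': array([1.0248745 , 0.46688382, 0.57318458]), 'rotation': array([-0.20695368,  0.37068204,  0.80050679, -0.4230294 ])}Traceback (most recent call last):
  File "<stdin>", line 9, in <module>
ValueError: matmul: Input operand 1 has a mismatch in its core dimension 0, with gufunc signature (n?,k),(k,m?)->(n?,m?) (size 3 is different from 4)
```

View pics/scene0.png

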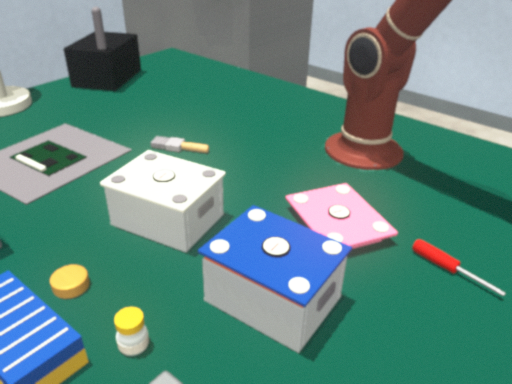

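The scene picture shows the blue-lidded box with its lid centre at about (276,246) and white discs at (257,215), (220,247), (299,286) and (334,248). The pink look-alike lies flat on the bench at (340,212), and the white box is at (165,195). The calibration's rotation turns out to be a quaternion.

```bash
cat > h.py <<'E'
from workcell import bot
import cv2, numpy as np
from scipy.spatial.transform import Rotation as Ro
def cam(c):
    k=bot.calibration(c); return k,Ro.from_quat(k["rotation"],scalar_first=True).as_matrix(),np.array(k["eye"])
def proj(c,P):
    k,R,e=cam(c); p=(np.atleast_2d(P)-e)@R
    return np.c_[k["fx"]*p[:,0]/p[:,2]+k["cx"],k["fy"]*p[:,1]/p[:,2]+k["cy"]]
E
python3 - <<'E'
from h import *
for c in ("scene","top"):
    im=bot.camera(c); cv2.imwrite(f"pics/{c}1.png",im[...,::-1]); np.save(f"{c}.npy",im)
    k,R,e=cam(c)
    if c=="top": print(k)
    for t in ("blue_lid","blue_box","white_box"):
        for d in bot.search_frame(c,t):
            p=R@d["point"]+e; print(c,t,round(d["p"],2),np.round(proj(c,p)[0]),np.round(p,3))
s=bot.observe(); print(s["time"],s["tool_pos"],s["orientation"])
E
```

```text
scene blue_lid 0.89 [342. 215.] [0.326 0.127 0.03 ]
scene blue_lid 0.85 [277. 254.] [0.58  0.153 0.107]
scene blue_box 0.63 [269. 313.] [0.636 0.185 0.049]
scene white_box 0.87 [161. 198.] [ 0.574 -0.12   0.085]
{'fx': 453.2285934161066, 'fy': 453.2285934161066, 'cx': 252.93590026943207, 'cy': 192.3768681737007, 'eye': array([ 0.28854537, -0.0173113 ,  0.83698959]), 'rotation': array([-0.0789487 ,  0.76758292, -0.63237073,  0.06848958])}
top blue_lid 0.84 [192. 107.] [0.566 0.139 0.112]
top blue_lid 0.64 [182. 253.] [0.326 0.114 0.03 ]
top blue_box 0.81 [194. 154.] [0.501 0.128 0.055]
top white_box 0.84 [357. 161.] [ 0.529 -0.153  0.1  ]
0.5 [0.15306323 0.63165504 0.21860883] [-3.69145999e-05  1.18594072e-01  9.92942818e-01 -6.96586159e-05]
```

```bash
sleep 15; ls pics
```

```text
scene0.png
scene1.png
top1.png
```

```bash
cat > find.py <<'E'
from h import *
def discs(c,im,ctr):
    hsv=cv2.cvtColor(im,cv2.COLOR_RGB2HSV)
    m=cv2.inRange(hsv,(105,120,60),(130,255,255))
    cs=cv2.findContours(m,cv2.RETR_EXTERNAL,cv2.CHAIN_APPROX_NONE)[0]
    h=cv2.convexHull(max(cs,key=lambda q:cv2.contourArea(q) if cv2.pointPolygonTest(cv2.convexHull(q),ctr,False)>=0 else -1))
    hull=np.zeros_like(m); cv2.fillPoly(hull,[h],255)
    w=cv2.inRange(hsv,(0,0,120),(180,110,255))&hull
    n,_,st,ce=cv2.connectedComponentsWithStats(w)
    return [(ce[i],st[i,4]) for i in range(1,n) if st[i,4]>60], h
def tri(a,b):
    A=[];y=[]
    for c,uv in (("scene",a),("top",b)):
        k,R,e=cam(c); d=R@[(uv[0]-k["cx"])/k["fx"],(uv[1]-k["cy"])/k["fy"],1]; d/=np.linalg.norm(d)
        M=np.eye(3)-np.outer(d,d); A.append(M); y.append(M@e)
    A=np.vstack(A);y=np.hstack(y); x=np.linalg.lstsq(A,y,rcond=None)[0]
    return x,np.linalg.norm(A@x-y)
E
python3 - <<'E'
from find import *
D={}
for c,ctr in (("scene",(277.,250.)),("top",(192.,107.))):
    D[c],h=discs(c,np.load(c+".npy"),ctr)
    print(c,[(np.round(p,1).tolist(),int(a)) for p,a in D[c]])
from scipy.optimize import linear_sum_assignment as lsa
C=np.array([[tri(a,b)[1]+ (9 if not .08<tri(a,b)[0][2]<.14 else 0) for b,_ in D["top"]] for a,_ in D["scene"]])
for i,j in zip(*lsa(C)): print(i,j,np.round(tri(D["scene"][i][0],D["top"][j][0])[0],4),round(C[i,j],4))
im=cv2.imread("pics/top1.png"); cv2.imwrite("pics/topcrop.png",cv2.resize(im[20:280,100:460],None,fx=2.2,fy=2.2,interpolation=cv2.INTER_CUBIC))
E
```

```text
scene [([256.5, 214.7], 194), ([330.3, 245.1], 294), ([275.6, 245.4], 411), ([219.3, 246.0], 243), ([298.7, 284.8], 308)]
top [([154.0, 73.0], 207), ([234.2, 80.8], 209), ([189.9, 103.5], 378), ([145.0, 127.5], 224), ([227.4, 135.7], 226)]
0 4 [0.5275 0.0693 0.1122] 0.0008
1 3 [0.5151 0.207  0.1136] 0.001
2 2 [0.5712 0.1433 0.1137] 0.0005
3 1 [0.627  0.078  0.1121] 0.0007
4 0 [0.6152 0.2173 0.1109] 0.0006
```

```bash
sleep 8
```

```text
(no output)
```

View pics/topcrop.png

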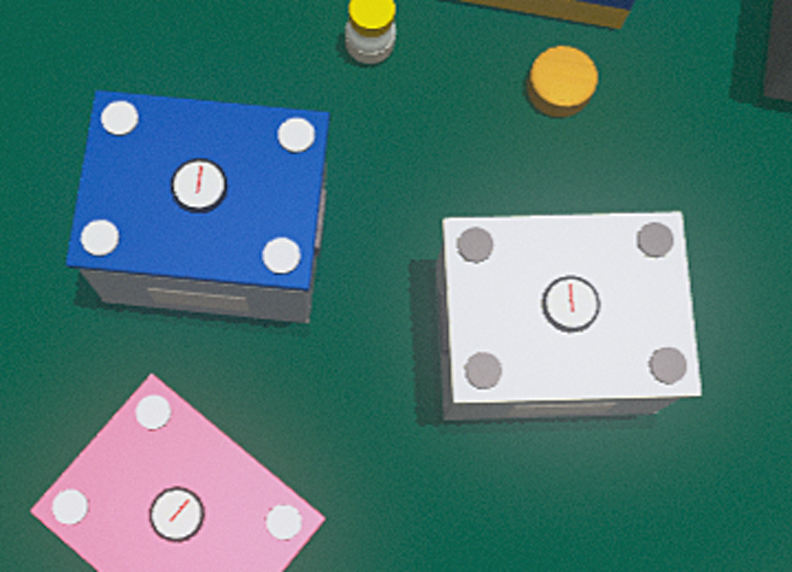

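Three things could be taken for the target: the blue lid at top px (190,104), the pink lid flat on the bench at (182,253), and the white box at (357,161). The crop shows the blue lid with its orange gasket on a grey box, so I choose that one. The triangulated discs form a 100 x 140 mm rectangle with 4.8° yaw, about 112 mm up and so proud of the sealed height. I'll press the first corner with closed fingers.

```bash
cat > press.py <<'E'
from h import *
D={1:(.5155,.2075),2:(.6152,.2173),3:(.627,.078),4:(.5275,.0693)}
Q=[0,.1186,.9929,0]; Q=list(np.array(Q)/np.linalg.norm(Q))
def press(i,N=18,hover=.13):
    x,y=D[i]
    bot.movep([x,y,hover],Q)
    hit=bot.line_to([x,y,.099],velocity=.03,contact_N=N)
    s=bot.observe(); bot.sleep(.25); s2=bot.observe()
    print(i,hit,np.round(s["tool_pos"],4),np.round(s["wrist_force"],1),np.round(s2["tool_pos"][2],4),np.round(s2["wrist_force"],1))
    bot.line_to([x,y,hover],velocity=.1)
    print("t",round(bot.observe()["time"],2))
E
python3 - <<'E'
from press import *
bot.grasp()
bot.movep([*D[1],.2],Q)
press(1)
im=bot.camera("scene"); cv2.imwrite("pics/s2.png",cv2.resize(im[150:350,150:410],None,fx=3,fy=3)[...,::-1])
E
```

```text
1 True [0.515  0.2081 0.1062] [-0.6 -0.3  5.8] 0.1062 [-1.5 -0.4  5.6]
t 5.79
```

```bash
sleep 15
```

```text
(no output)
```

View pics/s2.png

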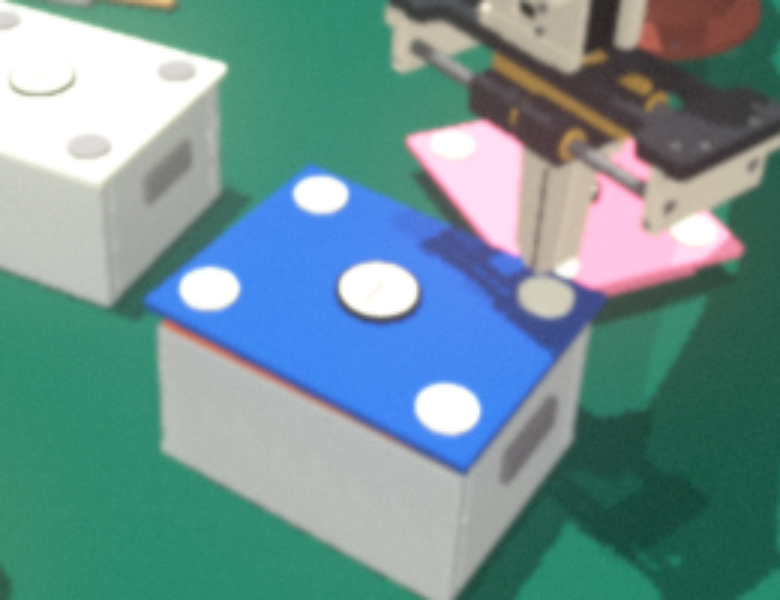

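The lid is tilted, with corner 1 (crop px 545,297) low and the far-right corner high with its orange gasket showing. The stop height of 106.2 mm fits corner 1 being home on a tilted lid. I'll press it again a bit harder to confirm, then go on to corner 2.

```bash
python3 - <<'E'
from press import *
press(1,25,.12)
press(2,22)
im=bot.camera("scene"); cv2.imwrite("pics/s3.png",cv2.resize(im[150:350,150:410],None,fx=3,fy=3)[...,::-1])
E
sleep 1
```

```text
1 True [0.5159 0.2079 0.1053] [-1.2 -0.6  5.4] 0.1052 [-1.2 -1.1  6.7]
t 7.22
2 True [0.615  0.2173 0.105 ] [-1.  -0.4  5.6] 0.105 [-2.1  0.1  7. ]
t 9.23
```

```bash
sleep 15
```

```text
(no output)
```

View pics/s3.png

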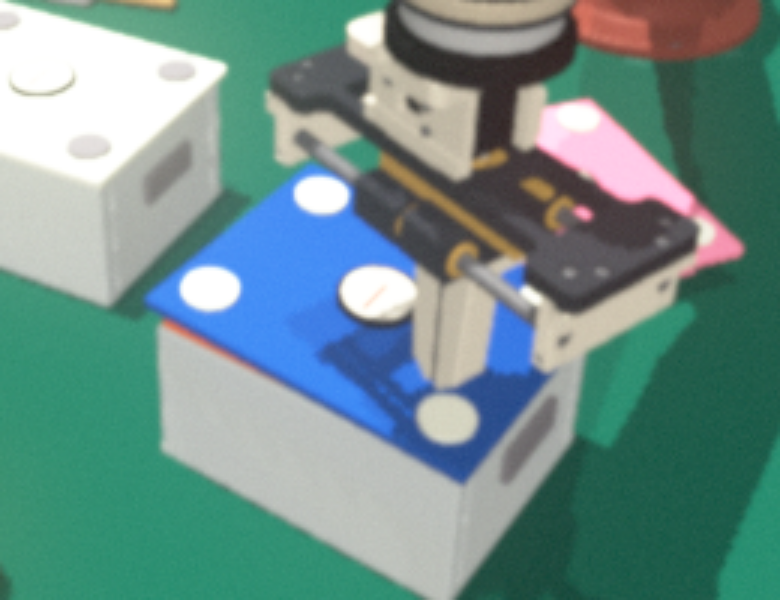

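Corners 1 and 2 are down and the gasket still shows only at the far side. The 105 mm stop height matches home on that tilt, so I'll press corners 3 and 4.

```bash
python3 - <<'E'
from press import *
press(3,25)
press(4,25)
for i in (1,2,3,4): press(i,28,.118)
bot.line_to([*D[4],.25]); bot.movep([.35,.45,.3],Q)
from find import *
D2={}
for c,ctr in (("scene",(277.,252.)),("top",(190.,104.))):
    im=bot.camera(c); D2[c],_=discs(c,im,ctr)
    if c=="scene": cv2.imwrite("pics/s4.png",cv2.resize(im[150:350,150:410],None,fx=3,fy=3)[...,::-1])
for a,_ in D2["scene"]:
    x,r=min((tri(a,b) for b,_ in D2["top"]),key=lambda t:t[1]+9*(abs(t[0][2]-.105)>.02)); print(np.round(x,4),round(r,4))
s=bot.observe(); print(s["time"],np.round(s["wrist_force"],1))
E
```

```text
3 True [0.628  0.0778 0.1052] [-1.  -0.2  4.8] 0.1052 [-1.7  0.5  7.4]
t 11.47
4 True [0.5273 0.069  0.1037] [-1.1 -0.1  7.5] 0.1037 [-1.1 -0.1  6.2]
t 13.5
1 True [0.5158 0.2066 0.1037] [-1.3 -0.2  7.5] 0.1037 [-0.9 -0.6  7.5]
t 15.22
2 False [0.6148 0.2175 0.1034] [-7.8 -2.8 20. ] 0.1034 [-7.2 -2.4 19.6]
t 17.07
3 True [0.6269 0.0791 0.1038] [-1.   0.5  6.2] 0.1038 [-0.4  0.2  6.9]
t 18.85
4 True [0.528  0.0693 0.1037] [-1.5  0.2  8.1] 0.1037 [-2.5 -1.3  9.1]
t 20.43
[0.528  0.0695 0.1021] 0.0007
[0.5151 0.2078 0.1047] 0.0002
[0.5716 0.1437 0.1047] 0.0006
[0.6276 0.0783 0.1027] 0.0006
[0.6155 0.2176 0.1026] 0.0006
23.1167 [-0.4  0.2  0.4]
```

```bash
sleep 25
```

```text
(no output)
```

View pics/s4.png

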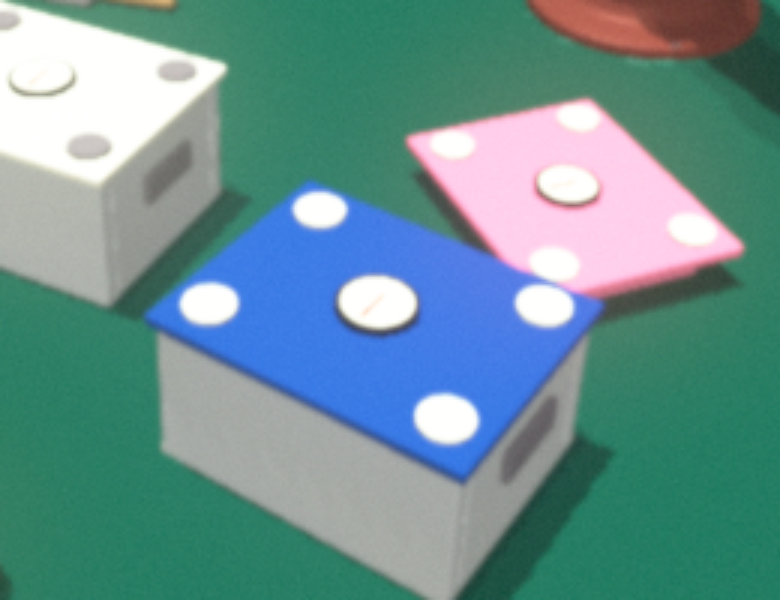

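The lid lies flat with no orange gasket showing. All four discs stopped at 103.4–103.8 mm, against 103.5 mm when sealed, and the arm is clear, so I'll hand in.

```bash
python3 -c "
from workcell import bot
print(bot.sign_off())"
```

```text
the job is handed in; nothing more can be done
None
```

I pressed the blue lid down one corner at a time until all four thumb discs stopped at 103.4–103.8 mm (103.5 mm is sealed), never went near the white-lidded box, moved the arm clear and handed the job in at about 23 s; no verdict came back.

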